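# Hold the sprung lid of a print exposure unit at its inspection mark

## Robot

A 6-joint arm with a two-finger parallel gripper is mounted at the origin on the work surface. World frame = base frame: x ahead of the robot, y to its left, z up, the work surface at z = 0. Lengths are in m, angles in rad, forces in N, time in s.
With the tool pointing down it reaches from about 0.25 to 0.775 m from the base axis. Payload 8.9 kg.
Tool frame: the origin (TCP) lies on the centre line of the jaws, within the pads' length; the fingertips stand 14 mm ahead of it and the grasp point (between the pads) lies 5 mm behind it; z points along the fingers, y is the direction in which the jaws open and shut (so a half turn about z gives the same grasp; the last joint's range is limited). The gripper opens to 85 mm and grips with 20 to 120 N. Pads are 22 mm wide; open, the fingers measure 114 mm over their backs; the gripper's body (76 mm by 85 mm) begins 54 mm behind the grasp point. The pads swing forward as they close: fully open they stand 13 mm farther back than shut.
Start: joints at [-1.41, 0.291, -0.153, 1.127, 0, 1.431], TCP at [0.155, -0.502, 0.245] pointing down, gripper open.
Joint ranges: [-2.52, 2.52], [-0.91, 1.74], [-1.3, 1.37], [-1.96, 2.02], [-1.52, 1.47], [-3.14, 3.14]. Speed limits (rad/s): [2.22, 2.22, 2.79, 3.14, 3.14, 3.14].

## Interface

Orientations are given as a unit quaternion [x, y, z, w].
In Python, from plant import readout, viewer, hand_in gives the robot as it stands. The module is installed in compiled form; this text tells all that it offers.
- The arm moves only by the tool drive_tool, never from a script. Its argument "increments" is a list of rows, each an object with "offset": the shift along the tool's x, y, z in m, a list of three; "turn": the turn about the tool's z in degrees. A call has 1 to 20 rows; each row is the pose to reach, as a shift and turn from the pose measured when the call began, along the tool's axes at that moment; what a row does not reach only later rows make up. A row lasts 1/12 s, in which the tool goes at most 41.7 mm and 7.16 degrees, less where a joint would pass 70% of its speed; a pose out of reach is approached as far as the arm can. A call with a gripper value outside its range is refused whole. "jaw" is the gripper's target within -1 to 1 (shut at 1, half-way at 0, fully open at -1), set as the call begins (left out, the last holds). The fingers move at their own pace and stop on an object; "force" is the grip in N (left out, the last holds). Time passes only in rows, so rows that repeat a pose let the fingers close. It gives the time, the measured TCP pose, the force and the opening at its end, in the units of the state.
- readout.observe(): the state, without advancing time (a new reading comes with each control period).
- viewer.capture(name): name is "scene" or "side" or "wrist"; returns (picture, depth): 480x640x3 uint8, red, green, blue; 480x640 float32, m along the optical axis (not along the pixel's ray), 0 where there is no reading.
- viewer.calibration(name): a dict with "fx", "fy", "cx", "cy" (pixels), "xyz" and "orientation" of the camera in the world. Camera axes: x right, y down, z forward; pixel columns grow to the right and rows downward; lengths in m; the calibration is good to about 2 mm. A picture is of the moment at which its call begins: read the wrist's pose just before it. calibration takes no time and is no camera call; for the wrist camera it gives the pose at the moment of the call.
- hand_in(): hands the job in, once; it reports no verdict.
The state is a dict: "clock": time; "qpos": joint angles; "dq": joint speeds; "tau": joint torques, N m; "position": TCP position; "orientation": TCP orientation; "contact_force": force on the tool from outside, world axes, zero at the start; "ft_torque": the same for the moment, N m; "finger_gap": finger opening in m.
Only numpy, scipy, OpenCV 4.12 (cv2) and the standard library are available. Lean on these libraries where they do the work, as an engineer would, in place of code of your own. Each camera call takes 0.05 s, during which the arm holds its last target.

## Task

Open the print exposure unit for inspection: with its lid still shut, twist the spring-return reset knob clockwise to its stop and let go so that it springs back, then lift the sprung lid by its bar handle until the lid is in line with the marker on the side quadrant. The lid springs shut if released, so finish while still holding the handle with the lid steady at the mark; leave the marker and the things standing around where they are.

Things in the scene. Friction and masses are not known exactly. Their poses are not given: they have to be found in the camera images.
- unit: Grey exposure unit fixed to the table; origin on the table under the middle of its lidded box (240 x, 220 y, 100 high). Own -x is its front (roughly world +y), z up. On its -y end a 112 mm high control block carries the knob (unit y -111 to -241 mm). At unit y 121 mm stands the quadrant: dark steel arc of 225 mm radius about the hinge, up to 310 mm above the table.
- knob (a joint): Turn of the reset knob, rad: 0 at rest, grows clockwise seen from above, stop at 1.2. A spring brings it back to 0 (0.06 N m at rest to 0.18 N m at the stop). Reaching within 0.1 of the stop counts as at the stop.
- knob_grip (a point): Grip point on the knob's turning axis, 145 mm above the table, 33 mm above the control block. The grip is an upright black plastic bar 44 mm long, 14 mm thick (the faces to pinch) and 34 mm high, on a disc of 48 mm diameter; its top is 12 mm above this point. Own x along the 44 mm length (at rest along the unit's x), y across the thickness, z up; turns with the knob.
- lid (a joint): Opening of the lid, rad: 0 shut (start), grows as the front edge rises, end stop 1.3. Its spring and weight close it: about 5 N at the handle when shut, 6 to 9 N at the mark.
- lid_hinge (a point): Point on the lid's hinge axis, mid-length, at the unit's far (+x) edge 100 mm above the table. The axis runs along the unit's y. The aluminium lid, 228 mm deep, 208 mm wide and 12 mm thick, reaches from it towards the unit's front (-x) when shut. Axes turn with the lid: -x along the lid to its front edge, z out of its top face.
- bar_mid (a point): Middle of the lid's handle: a round steel bar of 12 mm diameter, parallel to the hinge, 110 mm long between two posts on the lid's top face. It lies 190 mm from the hinge along the lid and 53 mm above the hinge level when shut (40 mm above the lid's top face, 153 mm above the table), and moves on an arc about the hinge axis. Axes turn with the lid.
- lid_edge (a point): End of the small steel pointer on the lid's quadrant-side edge, 210 mm from the hinge along the lid; axes turn with the lid.
- marker (a joint): Angle of the marker on the quadrant, rad, on the same scale as the lid (0.4 to 0.8, differs each time): the lid is at the mark when joint lid equals this. A stiffly clamped steel pointer with a black thumb nut 22 mm across, 238 mm from the hinge axis; not to be moved.
- marker_tip (a point): Inner end of the marker's pointer, 210 mm from the hinge axis; lid_edge meets it when the lid is at the mark. Axes turn with the marker.
- bowl: White ceramic bowl, 170 mm across, 75 mm high, origin under its middle; bystander.
- jar: Amber glass jar, 64 mm diameter, 85 mm high, origin under its middle; bystander.
- mug: Blue ceramic mug, 76 mm diameter, 90 mm high, origin under its middle; bystander.
- brush: Flat brush lying on the table, 200 mm long, 42 mm wide, 20 mm high, own x along its length, origin under its middle; bystander.

How it is judged:
On the way, in this order (a step that is already met when the one before it is completed fails the run):
1. the reset knob is twisted to its stop (at least 1.1 rad) with the lid shut (value of joint knob above 1.1 rad and value of joint lid below 0.1 rad), for 0.05 s.
2. the knob is let go and has sprung back, the lid still shut (value of joint each of knob, lid below 0.1 rad and contact force between the fingers and knob below 0.3 N), for 0.1 s.
At the end, for the whole second after the job is handed in: The lid stands still within 0.06 rad of the marker's angle, held by the fingers on its bar handle (contact over 2 N); the knob is back at rest (below 0.1 rad) and the marker has not moved by 10 mm (angle between the x axis of lid_edge and the x axis of marker_tip, either way round below 0.06 rad and value of joint lid above 0.3 rad and velocity of joint lid between -0.05 and 0.05 rad/s and (contact force between the fingers and lid_c1 above 2 N or contact force between the fingers and lid_c2 above 2 N or contact force between the fingers and lid_c3 above 2 N) and value of joint knob below 0.1 rad and distance of marker_tip from where it was at the start of the episode below 0.01 m); the arm keeps its last pose, push and grip.
It fails at once if the marker is moved by more than 10 mm (distance of marker_tip from where it was at the start of the episode above 0.01 m).
It fails at once if a bystander is moved by more than 30 mm (distance of any of bowl, jar, mug, brush from where it was at the start of the episode above 0.03 m).
It also fails if it takes over 42 s, if anything falls off the work surface, if the arm or the gripper's body presses on something with over 40 N, if the wrist force passes 120 N, or if a joint passes its speed limit or range.

## Working session

There is one attempt and no reset: what is moved stays moved. The work goes in short steps, Python scripts to look and compute and a tool call to move; the robot and the scene stay as the last step left them, time stands still between calls to the robot, and variables do not carry over. Pictures are saved under pics/ and viewed, and the job is handed in when it is done.

Besides the shell and the picture viewer there is one more tool, called after "Request:" by a JSON object that holds its "op" and its "data". drive_tool: Moves the arm, as the interface text tells. Its arguments: {"type":"object","properties":{"increments":{"type":"array"},"jaw":{"type":"number"},"force":{"type":"number"}},"required":["increments"]}

```bash
mkdir -p pics
python3 - <<'E'
from plant import readout, viewer
import cv2,numpy as np
print(readout.observe())
for n in ["scene","side"]:
    print(n,viewer.calibration(n))
    p,d=viewer.capture(n)
    cv2.imwrite(f"pics/{n}0.png",p[:,:,::-1]); np.save(f"pics/{n}0.npy",d)
    np.save(f"pics/{n}0rgb.npy",p)
E
```

```text
{'clock': 0.0, 'qpos': array([-1.41030133e+00,  2.91299063e-01, -1.54111829e-01,  1.12670756e+00,
       -8.44413366e-06,  1.43147162e+00]), 'dq': array([ 1.78948449e-03, -4.16118207e-04,  5.05101989e-05,  6.42272466e-04,
       -1.03901542e-03,  1.28601725e-04]), 'tau': array([-1.78190945e-03, -5.37142038e+01,  3.31371868e+01,  1.59976917e-02,
       -2.76534811e-04, -2.36128184e-07]), 'position': array([ 0.15497901, -0.50116676,  0.24472795]), 'orientation': array([ 9.88784329e-01,  1.49348967e-01, -1.12191659e-05, -6.60983198e-04]), 'contact_force': array([-0.08637418, -1.18072836, -0.15297243]), 'ft_torque': array([-0.00899512, -0.01229127,  0.05682631]), 'finger_gap': 0.08566344192486242}
scene {'fx': 564.8207929815012, 'fy': 564.8207929815012, 'cx': 309.840699189721, 'cy': 242.89901307632016, 'xyz': array([1.16910046, 0.15409145, 1.18686208]), 'orientation': array([ 0.57240801,  0.77748167, -0.20724269, -0.15786637])}
side {'fx': 607.7898105370988, 'fy': 607.7898105370988, 'cx': 313.55436202032934, 'cy': 244.50356518749982, 'xyz': array([ 0.45014852, -0.86463972,  0.70870841]), 'orientation': array([ 0.88069359, -0.07112963,  0.02703991, -0.46753419])}
```

View pics/scene0.png

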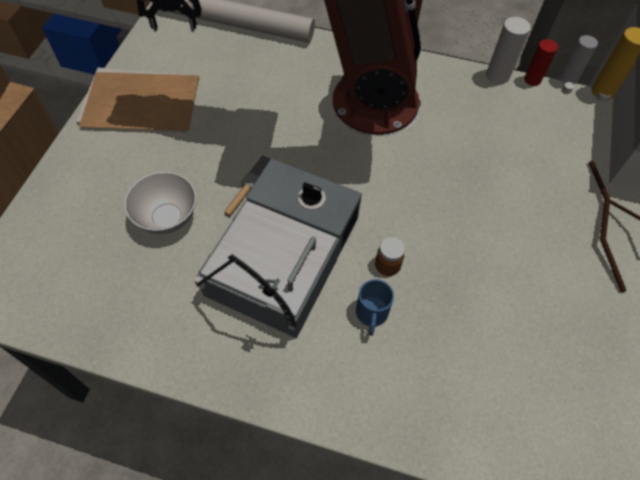

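View pics/side0.png

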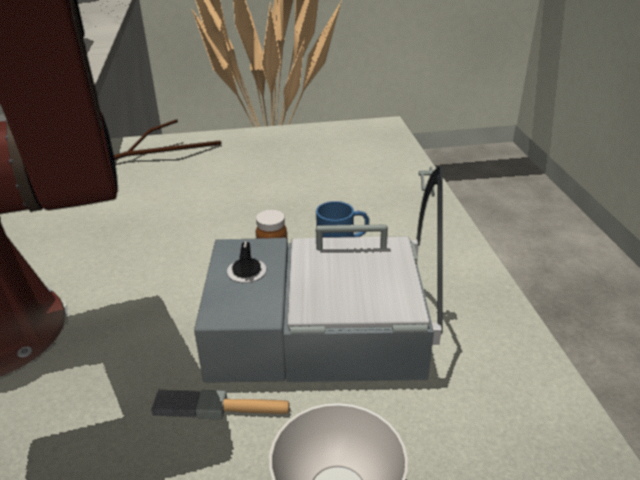

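```bash
cat > h.py <<'E'
import numpy as np,cv2
from scipy.spatial.transform import Rotation as R
def cloud(d,c):
    v,u=np.mgrid[0:480,0:640]
    P=np.stack([(u-c['cx'])/c['fx']*d,(v-c['cy'])/c['fy']*d,d],-1)
    W=P@R.from_quat(c['orientation']).as_matrix().T+c['xyz']
    W[d==0]=np.nan
    return W
def ray(u,v,c):
    r=R.from_quat(c['orientation']).apply([(u-c['cx'])/c['fx'],(v-c['cy'])/c['fy'],1.])
    return c['xyz'],r
def onz(u,v,z,c):
    o,r=ray(u,v,c); return o+r*(z-o[2])/r[2]
def proj(P,c):
    q=R.from_quat(c['orientation']).inv().apply(np.asarray(P)-c['xyz'])
    return np.stack([q[...,0]/q[...,2]*c['fx']+c['cx'],q[...,1]/q[...,2]*c['fy']+c['cy']],-1)
E
python3 - <<'E'
from h import *
from plant import viewer
for n in ["scene","side"]:
    c=viewer.calibration(n); d=np.load(f"pics/{n}0.npy"); W=cloud(d,c)
    im=cv2.imread(f"pics/{n}0.png")
    x0,y0,x1,y1=(180,140,420,350) if n=="scene" else (180,150,480,400)
    cv2.imwrite(f"pics/{n}0z.png",cv2.resize(im[y0:y1,x0:x1],None,fx=2.6,fy=2.6,interpolation=cv2.INTER_CUBIC) if n=='side' else cv2.resize(im[y0:y1,x0:x1],None,fx=2.8,fy=2.8,interpolation=cv2.INTER_CUBIC))
    reg=(W[...,0]>0.1)&(W[...,0]<0.8)&(W[...,1]>-.6)&(W[...,1]<0.1)
    for lo,hi in [(.104,.12),(.135,.175)]:
        m=(reg&(W[...,2]>lo)&(W[...,2]<hi)).astype(np.uint8)
        k,l,s,ce=cv2.connectedComponentsWithStats(m)
        for i in range(1,k):
            if s[i,4]>40:
                pts=W[l==i]
                print(n,lo,s[i],np.median(pts,0).round(4),cv2.minAreaRect((pts[:,:2]*1000).astype(np.float32)))
E
```

```text
scene 0.104 [  199   158   163   158 11122] [ 0.5481 -0.0871  0.1115] ((553.0868530273438, -90.23896789550781), (241.6208953857422, 347.3946228027344), 82.09054565429688)
scene 0.104 [ 210  262   74   53 1130] [ 0.7083 -0.1309  0.1119] ((703.0718994140625, -107.96099090576172), (177.9353485107422, 54.266143798828125), 78.5701675415039)
scene 0.135 [302 182  19  15 186] [ 0.4557 -0.054   0.1529] ((452.4879150390625, -54.97674560546875), (44.17919921875, 16.802234649658203), 80.51654052734375)
scene 0.135 [287 236  29  51 328] [ 0.6385 -0.021   0.1563] ((634.4041137695312, -21.557449340820312), (13.10409927368164, 121.357177734375), 82.0459976196289)
scene 0.135 [280 306  15  14  90] [ 0.7584 -0.0096  0.1558] ((758.0579833984375, -11.292664527893066), (28.636436462402344, 4.69056510925293), 85.9800796508789)
side 0.104 [  287   236   142    98 11977] [ 0.6189 -0.1248  0.1156] ((622.9518432617188, -101.74739074707031), (240.33450317382812, 220.54934692382812), 81.55180358886719)
side 0.104 [ 194  238   95   98 7126] [ 0.442  -0.1091  0.1144] ((446.8924560546875, -75.71435546875), (244.7
[... 159 characters left out ...]
509532928466797, 13.60018539428711), 66.22196960449219)
side 0.135 [418 207   7  24  88] [ 0.7546 -0.0152  0.1543] ((756.4175415039062, -11.832093238830566), (30.811458587646484, 5.661890029907227), 81.2718276977539)
side 0.135 [316 225  72  17 618] [ 0.6311 -0.024   0.1577] ((632.4644775390625, -23.3247013092041), (14.644954681396484, 120.37621307373047), 79.57455444335938)
side 0.135 [239 242  12  28 269] [ 0.4506 -0.0692  0.1564] ((450.8397521972656, -55.23820495605469), (47.76187515258789, 14.165684700012207), 81.04691314697266)
side 0.135 [437 269   6  35 190] [ 0.7285 -0.1937  0.1553] ((728.8616943359375, -196.06301879882812), (31.155803680419922, 8.862691879272461), 81.71794128417969)
```

View pics/scene0z.png

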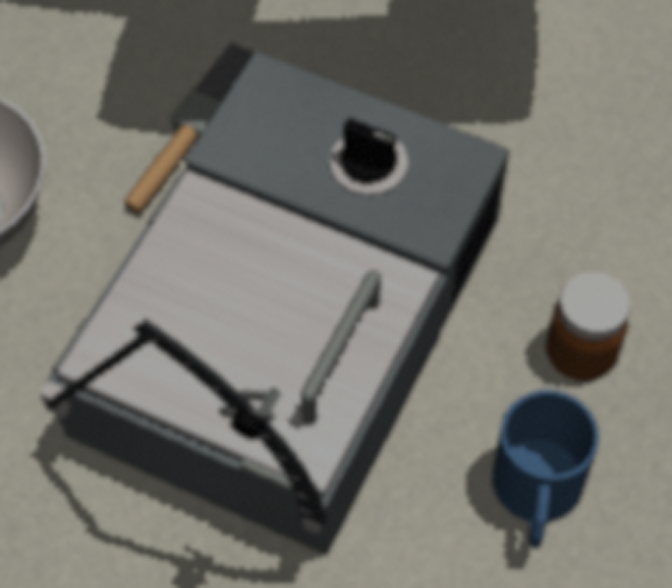

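View pics/side0z.png

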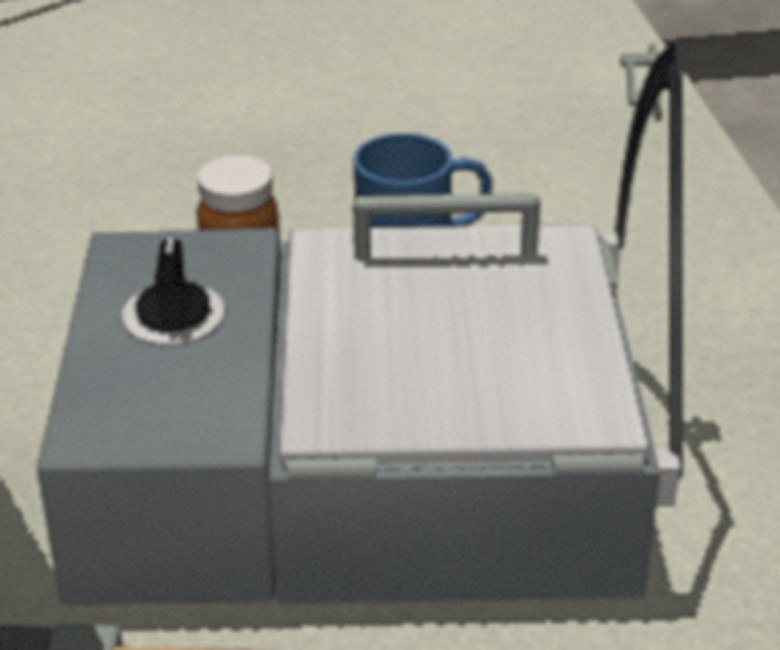

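Run:
```python
from h import *
from plant import viewer
f=np.array([np.cos(np.radians(81.8)),np.sin(np.radians(81.8)),0]); a=np.array([f[1],-f[0],0])
H=np.array([.633,-.0225,.1])-.19*f
print(H)
for n in ["scene","side"]:
    c=viewer.calibration(n); im=cv2.imread(f"pics/{n}0.png")
    pts=[(np.cos(t),np.sin(t)) for t in np.arange(.2,1.0,.1)]
    for yy in (.105,.121,.135):
        print(n,yy,[proj(H+a*yy+.21*(f*C+np.array([0,0,S])),c).round(0).tolist() for C,S in pts])
    x0,y0,w=(225,255,90) if n=="scene" else (390,150,80)
    cv2.imwrite(f"pics/{n}0m.png",cv2.resize(im[y0:y0+75,x0:x0+w],None,fx=8,fy=8,interpolation=cv2.INTER_CUBIC))
```

```text
[ 0.6059005  -0.21055748  0.1       ]
scene 0.105 [[285.0, 305.0], [282.0, 300.0], [279.0, 295.0], [274.0, 288.0], [269.0, 282.0], [262.0, 276.0], [255.0, 269.0], [247.0, 262.0]]
scene 0.121 [[281.0, 312.0], [279.0, 307.0], [275.0, 301.0], [270.0, 295.0], [265.0, 289.0], [258.0, 283.0], [251.0, 276.0], [242.0, 269.0]]
scene 0.135 [[278.0, 318.0], [275.0, 313.0], [272.0, 307.0], [267.0, 301.0], [261.0, 295.0], [255.0, 289.0], [247.0, 282.0], [239.0, 275.0]]
side 0.105 [[412.0, 230.0], [414.0, 221.0], [415.0, 213.0], [417.0, 206.0], [419.0, 200.0], [421.0, 195.0], [423.0, 191.0], [426.0, 188.0]]
side 0.121 [[422.0, 229.0], [423.0, 221.0], [425.0, 213.0], [427.0, 206.0], [429.0, 200.0], [431.0, 195.0], [434.0, 191.0], [436.0, 188.0]]
side 0.135 [[430.0, 229.0], [431.0, 221.0], [433.0, 213.0], [435.0, 206.0], [438.0, 200.0], [440.0, 195.0], [443.0, 190.0], [446.0, 187.0]]
```

View pics/scene0m.png

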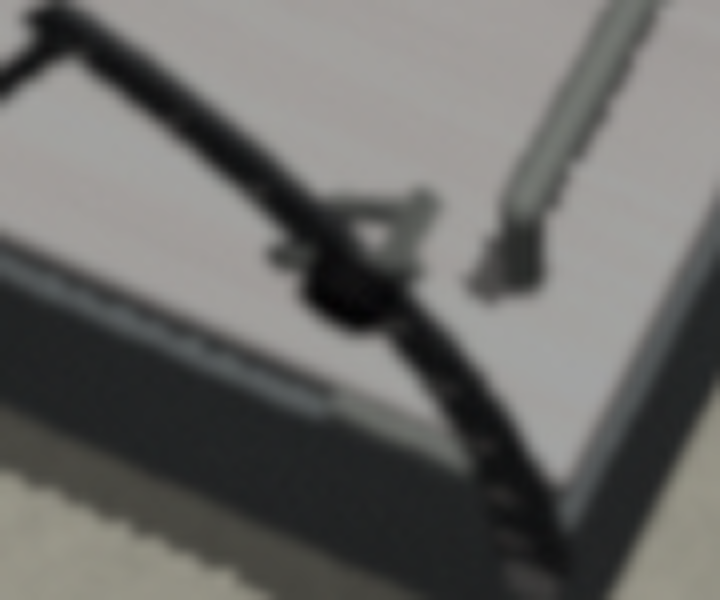

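View pics/side0m.png

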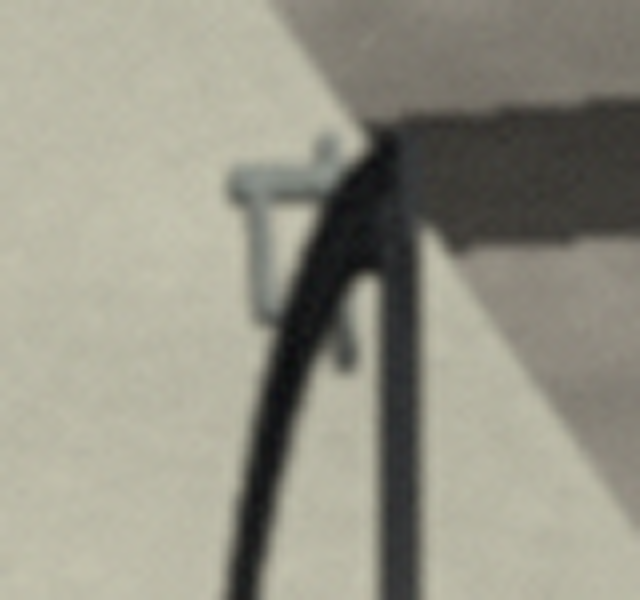

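```bash
cat >> h.py <<'E'
f=np.array([np.cos(np.radians(81.8)),np.sin(np.radians(81.8)),0]); a=np.array([f[1],-f[0],0])
H=np.array([.633,-.0225,.1])-.19*f
def tri(c1,p1,c2,p2):
    o1,r1=ray(*p1,c1); o2,r2=ray(*p2,c2)
    s=np.linalg.lstsq(np.stack([r1,-r2],1),o2-o1,rcond=None)[0]
    A,B=o1+r1*s[0],o2+r2*s[1]
    return (A+B)/2,np.linalg.norm(A-B)
def polar(P):
    v=P-H; return np.hypot(v@f,v[2]),np.arctan2(v[2],v@f),v@a
E
python3 - <<'E'
from h import *
from plant import viewer
cs,cd=viewer.calibration("scene"),viewer.calibration("side")
for p,q in [((259.4,286.9),(433,195.6)),((278.3,280.0),(419.5,173.5)),]:
    P,e=tri(cs,p,cd,q); print(P,e,polar(P))
# bar ends / knob via two views
P,e=tri(cs,(225+640/8,255-0),cd,(0,0)) if 0 else (0,0)
print("bar proj",proj(H+.19*f+[0,0,.053],cs),proj(H+.19*f+[0,0,.053],cd))
K=np.array([.4515,-.055,.157]);print("knob top",proj(K,cs),proj(K,cd))
for n,c in (("scene",cs),("side",cd)):
    im=cv2.imread(f"pics/{n}0.png")
    for P in [K]+[H+.19*f+[0,0,.053]+a*s for s in(-.055,0,.055)]+[K+f*s for s in(-.022,.022)]+[H+a*s for s in(-.104,.104)]:
        u,v=proj(P,c); cv2.circle(im,(int(u*1),int(v)),1,(0,0,255),-1)
    x0,y0=(200,150) if n=="scene" else (190,170)
    cv2.imwrite(f"pics/{n}0k.png",cv2.resize(im[y0:y0+180,x0:x0+260],None,fx=3,fy=3,interpolation=cv2.INTER_NEAREST))
E
```

```text
[ 0.75395496 -0.06438543  0.23049035] 0.0007314494630317122 (np.float64(0.21098705752749713), np.float64(0.66680129079775), np.float64(0.12569242287205856))
[ 0.74031433 -0.03067322  0.25359477] 0.000792103129766716 (np.float64(0.2499713769115289), np.float64(0.6616879542956006), np.float64(0.1073829128339548))
bar proj [300.64725311 258.35824346] [351.82775681 230.26258351]
knob top [311.32730337 185.85241086] [244.78069532 250.01778838]
```

View pics/scene0k.png

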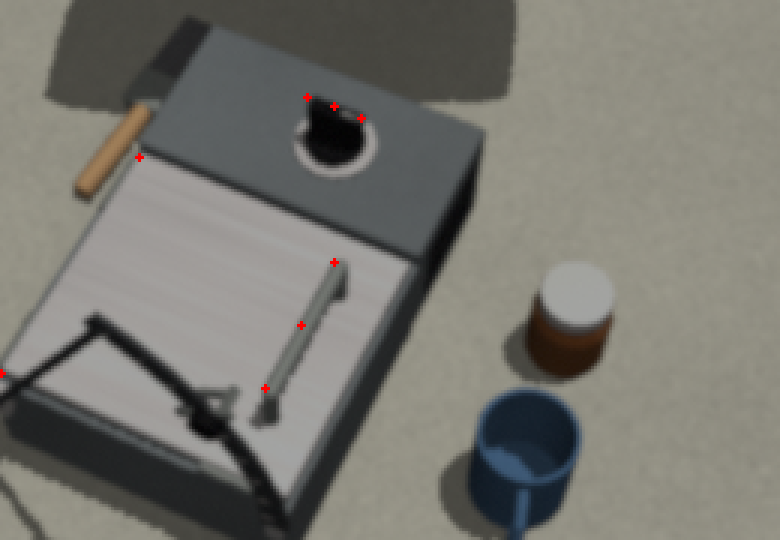

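View pics/side0k.png

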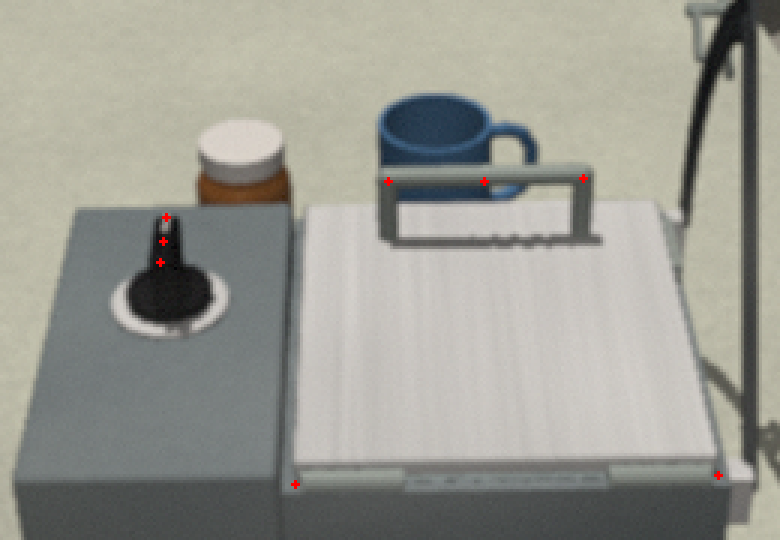

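Run:
```python
from h import *
from plant import viewer,readout
cs,cd=viewer.calibration("scene"),viewer.calibration("side")
print(tri(cs,(301.4,258.9),cd,(351.8,227.9)))
for P in ([.633,-.0225,.153],[.6335,-.019,.153],[.6335,-.016,.153]): print(P,proj(np.array(P),cs),proj(np.array(P),cd))
s=readout.observe(); Rm=R.from_quat(s['orientation']).as_matrix(); print(Rm.round(3),s['position'])
print(viewer.calibration("wrist"))
```

```text
(array([ 0.63420525, -0.01989599,  0.15550385]), np.float64(0.0016597925447186918))
[0.633, -0.0225, 0.153] [300.64725311 258.35824346] [351.82775681 230.26258351]
[0.6335, -0.019, 0.153] [302.17616415 259.00069407] [351.69918963 229.12764226]
[0.6335, -0.016, 0.153] [303.54998633 259.3793559 ] [351.34104493 228.18452508]
[[ 0.955  0.295 -0.   ]
 [ 0.295 -0.955  0.001]
 [ 0.    -0.001 -1.   ]] [ 0.15498797 -0.5012071   0.24478957]
{'fx': 400.3712042371428, 'fy': 400.3712042371428, 'cx': 314.6344146954676, 'cy': 240.6624400780153, 'xyz': array([ 0.23441332, -0.47568359,  0.37178173]), 'orientation': array([ 0.7937882 , -0.58541636, -0.09862883,  0.13213759])}
```

Request:
{"op": "drive_tool", "data": {"increments": [{"offset":[0.032,-0.026,0],"turn":-5},{"offset":[0.064,-0.052,0],"turn":-11},{"offset":[0.096,-0.078,0],"turn":-17},{"offset":[0.128,-0.104,0],"turn":-22},{"offset":[0.16,-0.13,0],"turn":-27},{"offset":[0.192,-0.156,0],"turn":-32},{"offset":[0.224,-0.182,0],"turn":-37},{"offset":[0.256,-0.208,0],"turn":-42},{"offset":[0.288,-0.234,0],"turn":-47},{"offset":[0.32,-0.26,0],"turn":-52},{"offset":[0.352,-0.286,0],"turn":-57},{"offset":[0.384,-0.312,0],"turn":-62},{"offset":[0.4147,-0.3385,0],"turn":-64.6},{"offset":[0.4147,-0.3385,0],"turn":-64.6},{"offset":[0.4147,-0.3385,0],"turn":-64.6},{"offset":[0.4147,-0.3385,0],"turn":-64.6}], "jaw": -1, "force": 40}}

```text
clock: 1.43
position: [0.4509, -0.0552, 0.2449]
orientation: [0.756, 0.655, -0.0, -0.001]
contact_force: [0.0, 0.0, -0.2]
finger_gap: 0.0854
```

Run:
```python
from h import *
from plant import viewer,readout
s=readout.observe(); print(s); Rm=R.from_quat(s['orientation']).as_matrix(); print(Rm.round(4))
c=viewer.calibration("wrist");p,d=viewer.capture("wrist"); im=p[:,:,::-1].copy()
cv2.imwrite("pics/w1.png",im); np.save("pics/w1.npy",d)
W=cloud(d,c); m=((W[...,2]>.150)&(W[...,2]<.162)&(abs(W[...,0]-.4517)<.05)&(abs(W[...,1]+.055)<.05)).astype(np.uint8)
pts=W[m>0]; print(len(pts),cv2.minAreaRect((pts[:,:2]*1000).astype(np.float32)),pts.mean(0))
m=((W[...,2]>.142)&(W[...,2]<.165)&(abs(W[...,0]-.633)<.09)&(abs(W[...,1]+.022)<.05)).astype(np.uint8)
pts=W[m>0]; print(len(pts)); 
if len(pts)>20: print(cv2.minAreaRect((pts[:,:2]*1000).astype(np.float32)))
```

```text
{'clock': 1.4333, 'qpos': array([-2.83504445e-01,  1.57778445e-01, -3.27939650e-01,  1.08654969e+00,
        6.67350186e-04,  1.43019363e+00]), 'dq': array([-3.79860401e-02, -9.56439322e-03, -5.62260094e-03, -5.36481220e-05,
       -1.34874269e-03, -4.64864258e-04]), 'tau': array([ 1.80740498e+00, -4.36593676e+01,  3.30048645e+01, -3.53737164e-02,
        9.92205204e-02,  2.73554132e-02]), 'position': array([ 0.45085896, -0.05521226,  0.2449071 ]), 'orientation': array([ 7.55782913e-01,  6.54821759e-01, -1.18774137e-04, -7.99078721e-04]), 'contact_force': array([ 0.00732531,  0.04727074, -0.17538005]), 'ft_torque': array([-0.01701395,  0.04068136, -0.00021247]), 'finger_gap': 0.0854168196394624}
[[ 1.424e-01  9.898e-01 -1.200e-03]
 [ 9.898e-01 -1.424e-01  1.100e-03]
 [ 9.000e-04 -1.400e-03 -1.000e+00]]
1670 ((448.9367370605469, -52.87946701049805), (43.61040496826172, 13.83916187286377), 81.18760681152344) [ 0.4491346  -0.05144813  0.15483467]
2691
((601.28564453125, -15.079748153686523), (11.819183349609375, 63.865272521972656), 81.4183120727539)
```

View pics/w1.png

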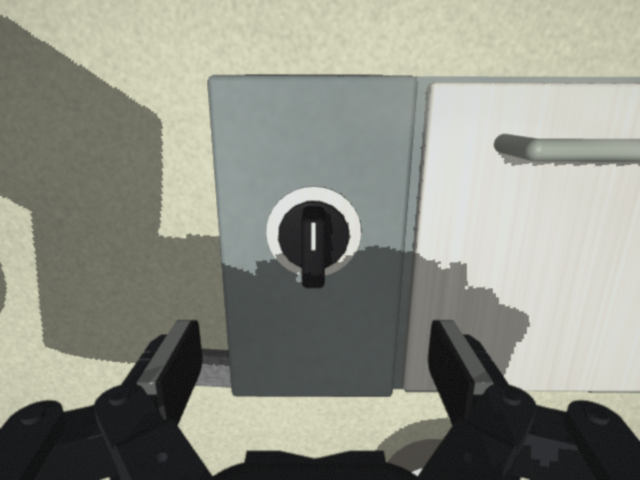

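Request:
{"op": "drive_tool", "data": {"increments": [{"offset":[0.0015,-0.001,0.025],"turn":0},{"offset":[0.0015,-0.001,0.05],"turn":0},{"offset":[0.0015,-0.001,0.075],"turn":0},{"offset":[0.0015,-0.001,0.09],"turn":0},{"offset":[0.0015,-0.001,0.102],"turn":0},{"offset":[0.0015,-0.001,0.102],"turn":0},{"offset":[0.0015,-0.001,0.102],"turn":0}]}}

```text
clock: 2.07
position: [0.4491, -0.0551, 0.143]
orientation: [0.757, 0.653, -0.0, -0.001]
contact_force: [0.6, -0.2, 0.4]
finger_gap: 0.0855
```

Request:
{"op": "drive_tool", "data": {"increments": [{"offset":[0,0,0],"turn":0},{"offset":[0,0,0],"turn":0},{"offset":[0,0,0],"turn":0},{"offset":[0,0,0],"turn":0},{"offset":[0,0,0],"turn":0},{"offset":[0,0,0],"turn":0},{"offset":[0,0,0],"turn":0},{"offset":[0,0,0],"turn":0},{"offset":[0,0,0],"turn":0},{"offset":[0,0,0],"turn":0}], "jaw": 1, "force": 40}}

```text
clock: 2.9
position: [0.4497, -0.0552, 0.1434]
orientation: [0.757, 0.653, -0.0, -0.001]
contact_force: [1.8, -0.2, 5.2]
finger_gap: 0.0135
```

Run:
```python
from h import *
from plant import viewer,readout
s=readout.observe(); print(s['contact_force'],s['ft_torque'],s['qpos'],s['finger_gap'])
p,d=viewer.capture("side"); cv2.imwrite("pics/s2.png",p[100:400,150:500,::-1])
```

```text
[ 1.82984873 -0.22645154  5.23636805] [ 0.11665824 -0.27417885  0.00323824] [-2.84285277e-01  2.47628219e-01 -5.03545469e-01  8.20775617e-01
  7.36946466e-04  1.43318402e+00] 0.0134843778437622
```

View pics/s2.png

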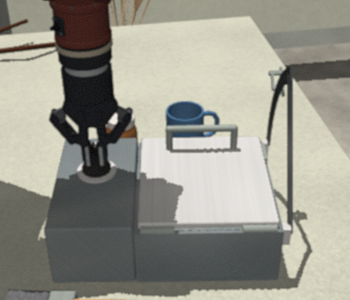

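Request:
{"op": "drive_tool", "data": {"increments": [{"offset":[0,0,0],"turn":6},{"offset":[0,0,0],"turn":12},{"offset":[0,0,0],"turn":18},{"offset":[0,0,0],"turn":24},{"offset":[0,0,0],"turn":30},{"offset":[0,0,0],"turn":36},{"offset":[0,0,0],"turn":42},{"offset":[0,0,0],"turn":48},{"offset":[0,0,0],"turn":54},{"offset":[0,0,0],"turn":58},{"offset":[0,0,0],"turn":60},{"offset":[0,0,0],"turn":60}]}}

```text
clock: 3.95
position: [0.4493, -0.0548, 0.1434]
orientation: [0.982, 0.186, -0.001, -0.001]
contact_force: [-0.8, 1.1, 4.2]
finger_gap: 0.0132
```

Run:
```python
from h import *
from plant import viewer,readout
s=readout.observe(); print(s['contact_force'],s['ft_torque'],s['qpos'],s['finger_gap'],s['position'])
```

```text
[-0.7652554   1.09370965  4.16361292] [0.34047392 0.19850925 0.13490312] [-2.84018856e-01  2.47458683e-01 -5.03821022e-01  8.21530945e-01
  1.30522569e-03  2.48266259e+00] 0.013202831131413526 [ 0.44926478 -0.05478114  0.14335635]
```

Request:
{"op": "drive_tool", "data": {"increments": [{"offset":[0,0,0],"turn":3},{"offset":[0,0,0],"turn":6},{"offset":[0,0,0],"turn":8},{"offset":[0,0,0],"turn":9},{"offset":[0,0,0],"turn":10},{"offset":[0,0,0],"turn":10},{"offset":[0,0,0],"turn":10}]}}

```text
clock: 4.53
position: [0.4493, -0.0547, 0.1434]
orientation: [0.995, 0.101, -0.001, -0.001]
contact_force: [-0.1, 0.3, 4.3]
finger_gap: 0.013
```

Run:
```python
from h import *
from plant import viewer,readout
s=readout.observe(); print(s['contact_force'],s['ft_torque'],s['qpos'],s['finger_gap'],s['position'])
p,d=viewer.capture("wrist"); cv2.imwrite("pics/w3.png",p[:,:,::-1])
```

```text
[-0.13895308  0.28470874  4.27647005] [ 0.11361683 -0.08887733  0.90867052] [-2.83857881e-01  2.47393659e-01 -5.03809778e-01  8.21618264e-01
  1.33767016e-03  2.65588164e+00] 0.013033528560766896 [ 0.44925704 -0.05469352  0.1433891 ]
```

View pics/w3.png

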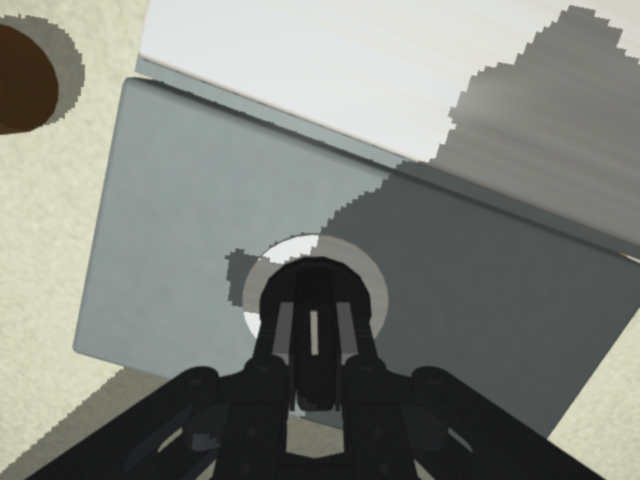

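Request:
{"op": "drive_tool", "data": {"increments": [{"offset":[0,0,0],"turn":0},{"offset":[0,0,0],"turn":0},{"offset":[0,0,0],"turn":0},{"offset":[0,0,0],"turn":0},{"offset":[0,0,0],"turn":0},{"offset":[0,0,0],"turn":0},{"offset":[0,0,0],"turn":0},{"offset":[0,0,0],"turn":0},{"offset":[0,0,0],"turn":0},{"offset":[0,0,0],"turn":0}], "jaw": -1}}

```text
clock: 5.42
position: [0.4492, -0.0547, 0.1434]
orientation: [0.995, 0.101, -0.001, -0.001]
contact_force: [-0.1, 0.3, 0.8]
finger_gap: 0.0855
```

Run:
```python
from h import *
from plant import viewer,readout
s=readout.observe(); print(s['contact_force'],s['ft_torque'],s['qpos'],s['finger_gap'],s['position'])
p,d=viewer.capture("wrist"); cv2.imwrite("pics/w4.png",p[:,:,::-1])
```

```text
[-0.10143053  0.33769319  0.76781678] [-0.00567708  0.03281461  0.04684442] [-2.83873591e-01  2.47402775e-01 -5.03834645e-01  8.21638683e-01
  1.31448546e-03  2.65602334e+00] 0.08552953783427221 [ 0.44922891 -0.0547001   0.14337703]
```

View pics/w4.png

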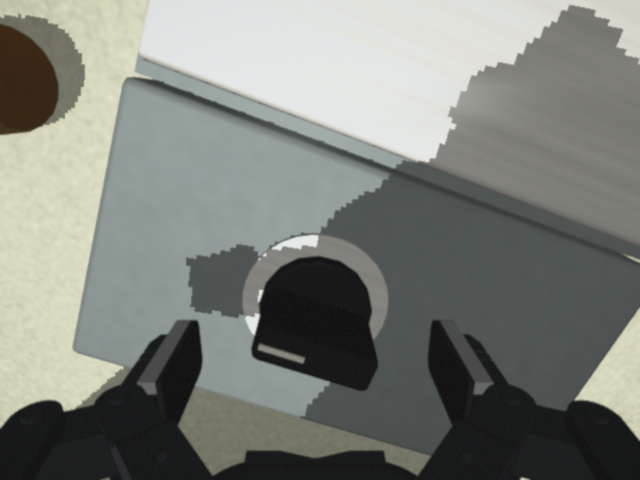

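Request:
{"op": "drive_tool", "data": {"increments": [{"offset":[0,0,-0.03],"turn":0},{"offset":[0,0,-0.065],"turn":0},{"offset":[0.005,0,-0.1],"turn":-7},{"offset":[0.015,0,-0.11],"turn":-14},{"offset":[0.03,0,-0.11],"turn":-21},{"offset":[0.045,0,-0.11],"turn":-28},{"offset":[0.06,0.001,-0.11],"turn":-35},{"offset":[0.075,0.001,-0.11],"turn":-42},{"offset":[0.09,0.002,-0.11],"turn":-49},{"offset":[0.105,0.002,-0.11],"turn":-56},{"offset":[0.12,0.002,-0.11],"turn":-63},{"offset":[0.135,0.003,-0.11],"turn":-70},{"offset":[0.15,0.003,-0.11],"turn":-77},{"offset":[0.165,0.003,-0.11],"turn":-84},{"offset":[0.18,0.0036,-0.11],"turn":-91},{"offset":[0.1878,0.0036,-0.11],"turn":-98},{"offset":[0.1878,0.0036,-0.11],"turn":-105},{"offset":[0.1878,0.0036,-0.11],"turn":-112},{"offset":[0.1878,0.0036,-0.11],"turn":-119},{"offset":[0.1878,0.0036,-0.11],"turn":-126}]}}

```text
clock: 7.13
position: [0.6341, -0.0207, 0.2528]
orientation: [0.359, 0.933, 0.001, -0.001]
contact_force: [0.4, -0.1, 0.7]
finger_gap: 0.0854
```

Request:
{"op": "drive_tool", "data": {"increments": [{"offset":[0,0,0],"turn":-7},{"offset":[0,0,0],"turn":-14},{"offset":[0,0,0],"turn":-21},{"offset":[0,0,0],"turn":-28},{"offset":[0,0,0],"turn":-34},{"offset":[0,0,0],"turn":-34},{"offset":[0,0,0],"turn":-34}]}}

```text
clock: 7.72
position: [0.634, -0.0207, 0.2527]
orientation: [0.072, 0.997, 0.001, -0.001]
contact_force: [0.3, -0.2, -0.6]
finger_gap: 0.0852
```

Run:
```python
from h import *
from plant import viewer,readout
s=readout.observe(); print(s['contact_force'],s['qpos'],s['position'],R.from_quat(s['orientation']).as_matrix().round(4))
c=viewer.calibration("wrist");p,d=viewer.capture("wrist"); cv2.imwrite("pics/w5.png",p[:,:,::-1])
W=cloud(d,c)
m=((W[...,2]>.148)&(W[...,2]<.165)&(abs(W[...,0]-.633)<.09)&(abs(W[...,1]+.022)<.04)).astype(np.uint8)
pts=W[m>0]; print(len(pts),pts.mean(0),cv2.minAreaRect((pts[:,:2]*1000).astype(np.float32)))
```

```text
[ 0.28498484 -0.18304496 -0.55041163] [-0.14863154  0.50392939  0.18978886  1.25931979  0.00162672 -0.00403847] [ 0.63402511 -0.02071364  0.25270514] [[-0.9896  0.1441 -0.0024]
 [ 0.1441  0.9896  0.002 ]
 [ 0.0027  0.0016 -1.    ]]
3748 [ 0.62466544 -0.01870502  0.15612023] ((629.6159057617188, -19.457813262939453), (12.016850471496582, 119.83921813964844), 81.538818359375)
```

View pics/w5.png

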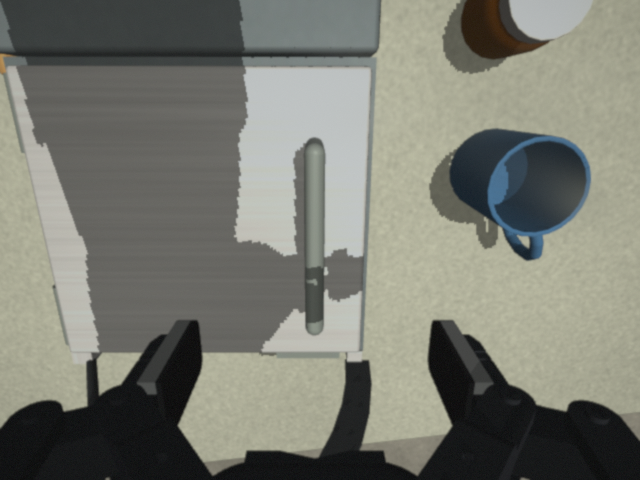

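Request:
{"op": "drive_tool", "data": {"increments": [{"offset":[0.001,0,0.025],"turn":0},{"offset":[0.002,0,0.05],"turn":0},{"offset":[0.002,0,0.075],"turn":0},{"offset":[0.002,0,0.092],"turn":0},{"offset":[0.002,0,0.104],"turn":0},{"offset":[0.002,0,0.104],"turn":0},{"offset":[0.002,0,0.104],"turn":0}]}}

```text
clock: 8.35
position: [0.6315, -0.0202, 0.1485]
orientation: [0.073, 0.997, 0.001, -0.002]
contact_force: [0.2, -0.0, -0.2]
finger_gap: 0.0854
```

Request:
{"op": "drive_tool", "data": {"increments": [{"offset":[0,0,0],"turn":0},{"offset":[0,0,0],"turn":0},{"offset":[0,0,0],"turn":0},{"offset":[0,0,0],"turn":0},{"offset":[0,0,0],"turn":0},{"offset":[0,0,0],"turn":0},{"offset":[0,0,0],"turn":0},{"offset":[0,0,0],"turn":0},{"offset":[0,0,0],"turn":0},{"offset":[0,0,0],"turn":0}], "jaw": 1, "force": 40}}

```text
clock: 9.18
position: [0.6316, -0.0204, 0.1487]
orientation: [0.074, 0.997, 0.001, -0.002]
contact_force: [-1.1, -1.9, 1.6]
finger_gap: 0.0106
```

Run:
```python
from h import *
from plant import viewer,readout
s=readout.observe(); print(s['contact_force'],s['ft_torque'],s['finger_gap'],s['position'],R.from_quat(s['orientation']).as_matrix().round(4))
p,d=viewer.capture("side"); cv2.imwrite("pics/s6.png",p[100:400,150:500,::-1])
```

```text
[-1.05189616 -1.91456394  1.64905454] [-0.40740232  0.12644229 -0.03852453] 0.01062293768834235 [ 0.63163378 -0.02044505  0.14872981] [[-0.9892  0.1466 -0.0031]
 [ 0.1466  0.9892  0.0018]
 [ 0.0033  0.0013 -1.    ]]
```

View pics/s6.png

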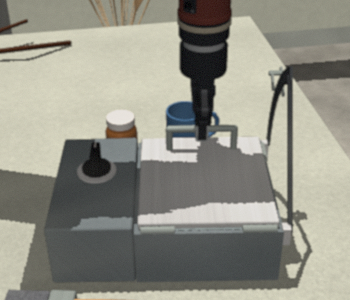

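Request:
{"op": "drive_tool", "data": {"increments": [{"offset":[0,-0.0028,-0.0093],"turn":0},{"offset":[0,-0.0062,-0.0187],"turn":0},{"offset":[0,-0.01,-0.0278],"turn":0},{"offset":[0,-0.0143,-0.0367],"turn":0},{"offset":[0,-0.019,-0.0454],"turn":0},{"offset":[0,-0.0241,-0.0538],"turn":0},{"offset":[0,-0.0297,-0.0619],"turn":0},{"offset":[0,-0.0356,-0.0698],"turn":0},{"offset":[0,-0.042,-0.0774],"turn":0},{"offset":[0,-0.0486,-0.0846],"turn":0},{"offset":[0,-0.0486,-0.0846],"turn":0},{"offset":[0,-0.0486,-0.0846],"turn":0},{"offset":[0,-0.0486,-0.0846],"turn":0}]}}

```text
clock: 10.32
position: [0.6248, -0.0669, 0.2345]
orientation: [0.073, 0.997, 0.003, -0.001]
contact_force: [1.2, 10.9, -0.2]
finger_gap: 0.0103
```

Run:
```python
from h import *
from plant import viewer,readout
s=readout.observe(); print(s['contact_force'],s['ft_torque'],s['finger_gap'],s['position'])
for n in("side","scene"):
    p,d=viewer.capture(n); cv2.imwrite(f"pics/{n}7.png",p[:,:,::-1]); np.save(f"pics/{n}7.npy",d)
    x0,y0=(340,140) if n=="side" else (200,210)
    cv2.imwrite(f"pics/{n}7z.png",cv2.resize(p[y0:y0+110,x0:x0+130,::-1],None,fx=5,fy=5,interpolation=cv2.INTER_CUBIC))
```

```text
[ 1.18143441 10.85988157 -0.21399616] [ 2.35883726 -0.44852241 -0.01475958] 0.010311683923194648 [ 0.62476986 -0.06691852  0.23445974]
```

View pics/side7z.png

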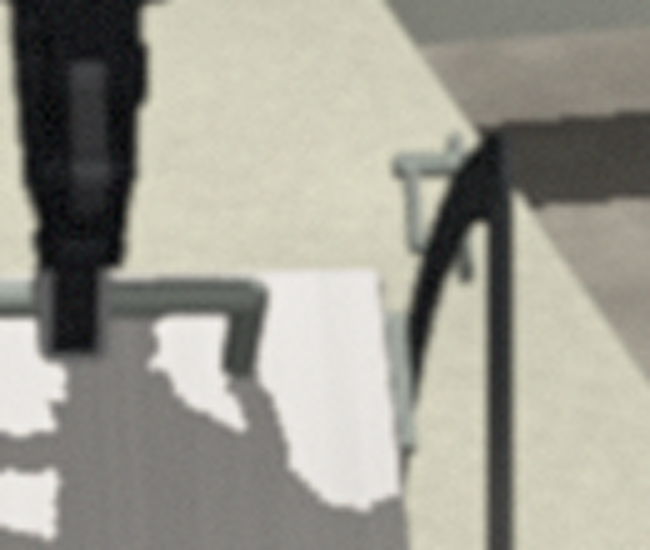

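View pics/scene7z.png

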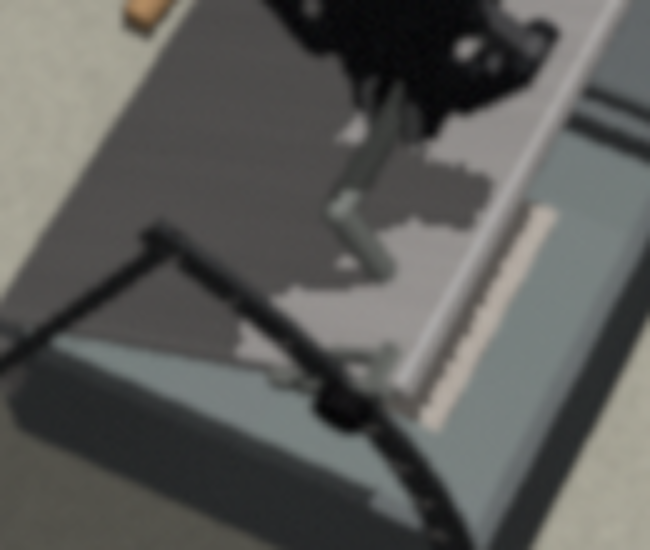

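```bash
cat >> h.py <<'E'
H=H+np.array([.0,.0015,0])
def lidangle(d,c,rgb=None):
    W=cloud(d,c); v=W-H; r=np.hypot(v@f,v[...,2]); t=np.arctan2(v[...,2],v@f); y=v@a
    m=(r>.04)&(r<.23)&(t>.3)&(t<1.2)&(y>-.095)&(y<.095)
    P=v[m]; X=np.stack([P@f,P[:,2],P@a],1)
    q=X
    best=None
    rng=np.random.default_rng(0)
    for _ in range(300):
        p3=X[rng.choice(len(X),3,False)]; n=np.cross(p3[1]-p3[0],p3[2]-p3[0]); nn=np.linalg.norm(n)
        if nn<1e-6: continue
        n/=nn; k=abs((X-p3[0])@n)<.003
        if best is None or k.sum()>best.sum(): best=k
    q=X[best]; m0=q.mean(0); n=np.linalg.svd(q-m0,full_matrices=False)[2][2]; n*=np.sign(n[1])
    return np.arctan2(-n[0],n[1]), n, m0@n, best.sum()
E
python3 - <<'E'
from h import *
from plant import viewer
for n in("side","scene"):
    print(n,lidangle(np.load(f"pics/{n}7.npy"),viewer.calibration(n)))
c1,c2=viewer.calibration("scene"),viewer.calibration("side")
print(polar(tri(c1,(259.4,286.9),c2,(433,195.6))[0]),polar(tri(c1,(278.3,280.0),c2,(419.5,173.5))[0]))
E
```

```text
side (np.float64(0.48539801155452356), array([-4.66560298e-01,  8.84489067e-01, -7.61023314e-04]), np.float64(0.015230416458993161), np.int64(11722))
scene (np.float64(0.48354187138471166), array([-0.46491727,  0.8853526 , -0.00164484]), np.float64(0.012806584497538834), np.int64(3324))
(np.float64(0.20982241153047487), np.float64(0.6711775230217067), np.float64(0.12590636627261684)) (np.float64(0.24880171420666297), np.float64(0.6653545417065267), np.float64(0.10759685623451308))
```

Request:
{"op": "drive_tool", "data": {"increments": [{"offset":[0,-0.004,-0.0042],"turn":0},{"offset":[0,-0.0083,-0.0083],"turn":0},{"offset":[0,-0.0128,-0.0122],"turn":0},{"offset":[0,-0.0175,-0.016],"turn":0},{"offset":[0,-0.022,-0.02],"turn":0},{"offset":[0,-0.0274,-0.024],"turn":0},{"offset":[0,-0.0274,-0.024],"turn":0},{"offset":[0,-0.0274,-0.024],"turn":0},{"offset":[0,-0.0274,-0.024],"turn":0},{"offset":[0,-0.0274,-0.024],"turn":0}]}}

```text
clock: 11.25
position: [0.6209, -0.0932, 0.259]
orientation: [0.073, 0.997, 0.004, -0.001]
contact_force: [4.2, 6.7, -3.6]
finger_gap: 0.01
```

Run:
```python
from h import *
from plant import viewer,readout
s=readout.observe(); print(s['contact_force'],s['ft_torque'],s['finger_gap'],s['position'])
for n in("side","scene"):
    p,d=viewer.capture(n); cv2.imwrite(f"pics/{n}8.png",p[:,:,::-1]); np.save(f"pics/{n}8.npy",d)
    print(lidangle(d,viewer.calibration(n)))
    x0,y0=(340,140) if n=="side" else (200,210)
    cv2.imwrite(f"pics/{n}8z.png",cv2.resize(p[y0:y0+110,x0:x0+130,::-1],None,fx=5,fy=5,interpolation=cv2.INTER_CUBIC))
```

```text
[ 4.19749681  6.73983102 -3.62596454] [ 1.49229729 -0.69263417 -0.05704542] 0.01003794713047388 [ 0.62086835 -0.09315759  0.25902607]
(np.float64(0.663995674068969), array([-6.16268469e-01,  7.87536076e-01, -3.20189702e-04]), np.float64(0.014919539048525218), np.int64(12944))
(np.float64(0.661470251173176), array([-0.61427467,  0.78908608, -0.00313063]), np.float64(0.013217217290694323), np.int64(2881))
```

View pics/side8z.png

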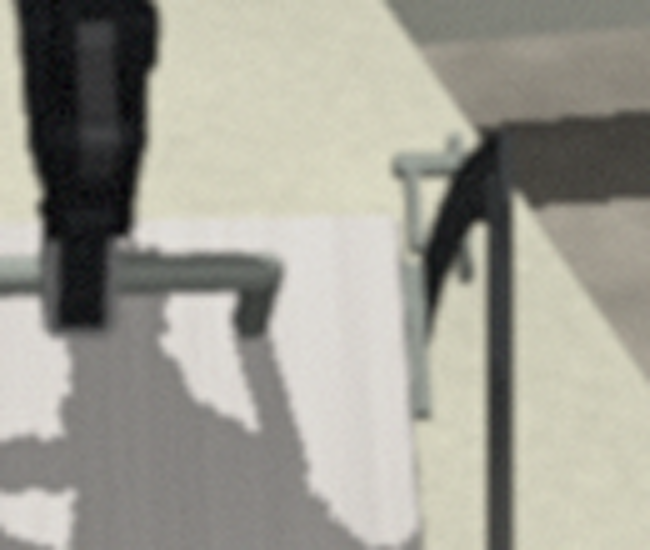

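View pics/scene8z.png

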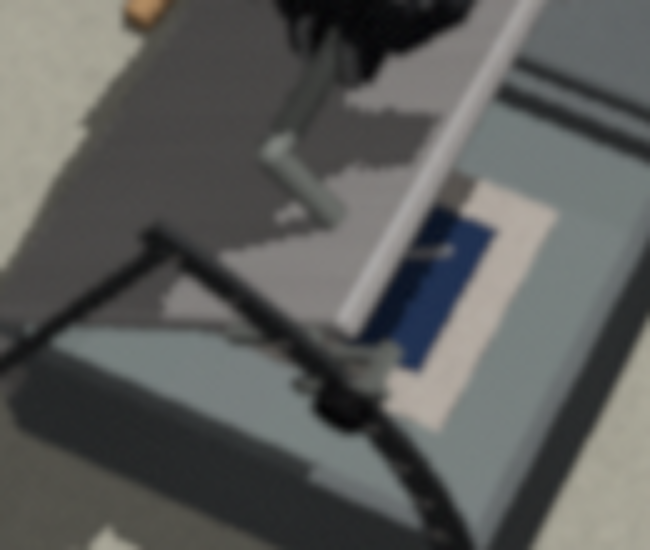

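Run:
```python
from h import *
from plant import viewer,readout
c1,c2=viewer.calibration("scene"),viewer.calibration("side")
P,e=tri(c1,(225+408/8,255+268/8),c2,(390+267/8,150+318/8)); print(e,polar(P))
P,e=tri(c1,(225+425/8,255+200/8),c2,(390+245/8,150+185/8)); print(e,polar(P))
s=readout.observe();print(s['dq'],s['clock'])
p,d=viewer.capture("scene");print(lidangle(d,c1)); cv2.imwrite("pics/scene9.png",p[:,:,::-1])
```

```text
0.001198207822430375 (np.float64(0.230079030131705), np.float64(0.5800062052652217), np.float64(0.11462241213107348))
0.00036818978527468756 (np.float64(0.24927924040007615), np.float64(0.6689308138892448), np.float64(0.10875304203125662))
[ 0.00047888  0.00196105 -0.0006848  -0.00024009  0.00074801 -0.00020578] 11.35
(np.float64(0.6619801755842445), array([-0.61467889,  0.78877522, -0.00187432]), np.float64(0.013152084147409737), np.int64(2912))
```

View pics/scene9.png

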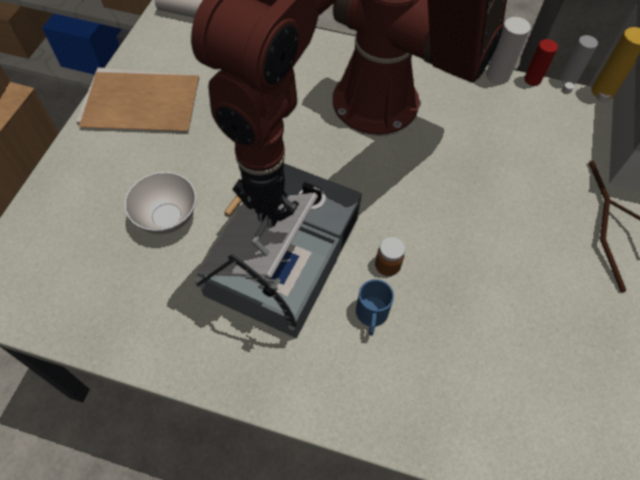

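Run:
```python
from h import *
from plant import viewer
for n in("side","scene"):
    c=viewer.calibration(n); x0,y0=(340,140) if n=="side" else (200,210)
    for k in (7,8):
        im=cv2.imread(f"pics/{n}{k}.png")[y0:y0+110,x0:x0+130]; im=cv2.resize(im,None,fx=6,fy=6,interpolation=cv2.INTER_CUBIC)
        def dot(P,col):
            u,v=proj(P,c); cv2.circle(im,(int((u+.5-x0)*6),int((v+.5-y0)*6)),2,col,-1)
        for yy,col in ((.108,(0,0,255)),(.1255,(0,255,0))):
            for r in (.17,.18,.19,.20,.21,.25):
                t=.667; dot(H+a*yy+r*(f*np.cos(t)+np.array([0,0,np.sin(t)])),col)
        t=.485 if k==7 else .663
        for r in (.17,.18,.19,.2,.21): dot(H+a*.115+r*(f*np.cos(t)+np.array([0,0,np.sin(t)])),(255,0,0))
        cv2.imwrite(f"pics/{n}{k}d.png",im)
```

```text
(no output)
```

View pics/side7d.png

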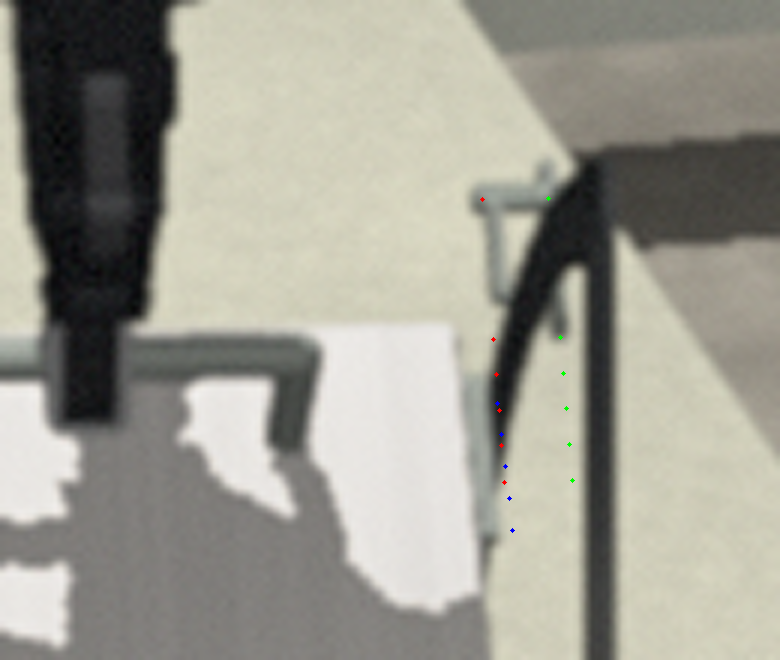

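View pics/side8d.png

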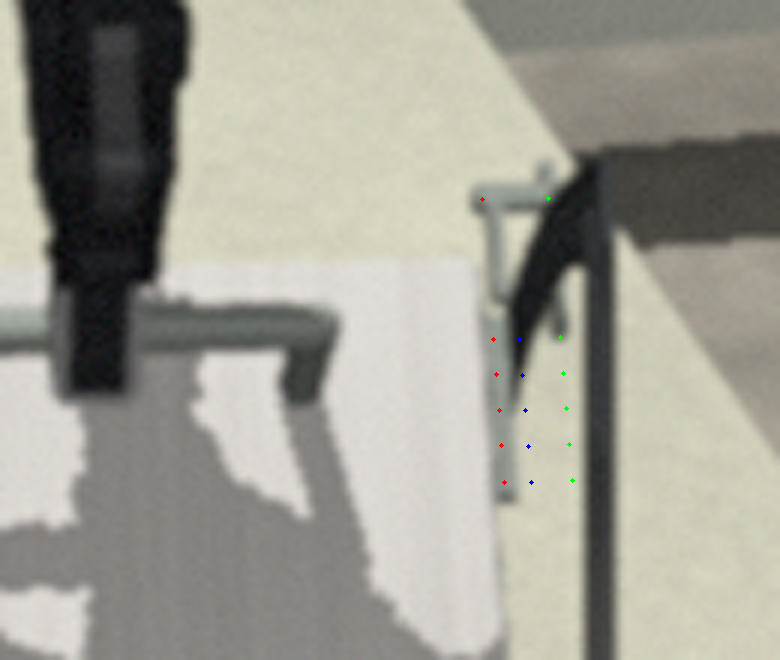

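View pics/scene7d.png

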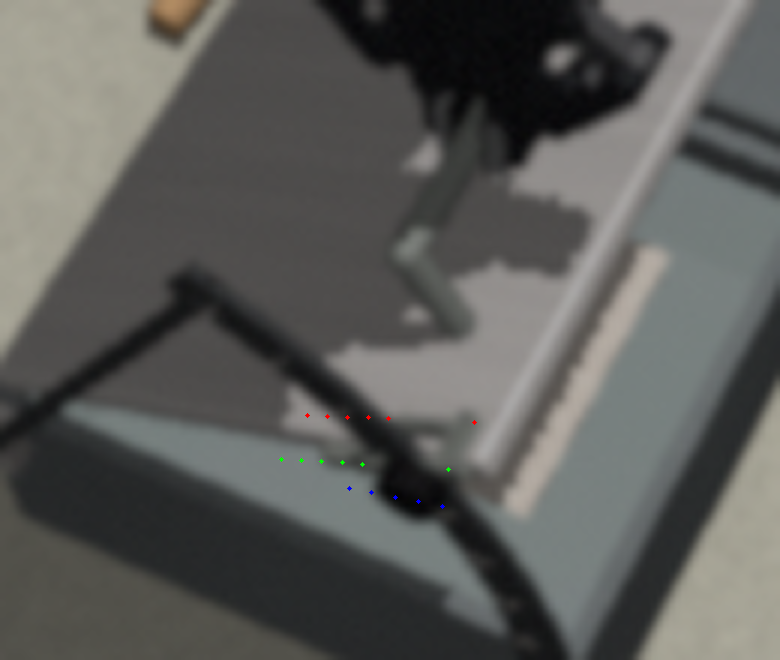

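View pics/scene8d.png

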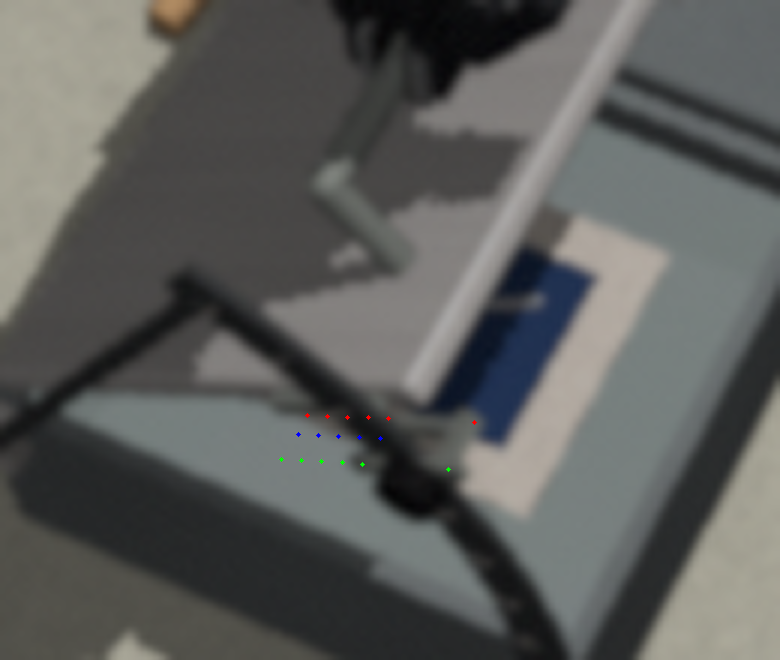

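```bash
python3 -c "
from plant import hand_in
print(hand_in())"
```

```text
the job is handed in; nothing more can be done
None
```

I carried out the whole task and handed it in, with the arm still holding the lid bar at the mark. The robot clock last read about 11.4 s. No verdict is reported, so the results below are my own checks.

- **Knob:** I twisted it clockwise by 70°. The wrist torque jumped from about 0.13 to 0.91 N m, which shows it reached its stop. I then opened the jaws with the lid still shut. The wrist picture showed the knob back in line with the block, and it still looked at rest in the side view once the bar was gripped. I did not measure it again after lifting the lid.
- **Lid:** I gripped the bar at 40 N and raised it along its arc. Plane fits to the depth images gave a lid angle of 0.664 rad from the side camera and 0.661 to 0.662 rad from the scene camera.
- **Marker:** Sighting it from two views gave 0.665 to 0.671 rad, so the lid is within about 0.01 rad. In the side view the lid pointer ends right at the marker's inner arm. The joints were still (below 0.002 rad/s).
- **Check that disagreed:** One extra sighting of the marker's inner tip gave 0.58 rad at 230 mm from the hinge. I rejected it because the thumb nut and arc hide that tip in the scene view, so I had paired the wrong points. The other sightings and the pictures agreed with each other.
- **Surroundings:** In the last picture the bowl, jar, mug and marker looked unmoved. The brush was mostly hidden by then, and I judged all of these by eye only.

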